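Make up two sampling kits

TASK

Make up two sampling kits from the glassware in the row at the front of the bench, each thing standing upright on the floor of its own pocket. In the tray with three pockets stand the amber bottle in the largest pocket, the smaller of the two beakers in the middle-sized one and one of the two capped vials in the smallest; in the tray with two pockets stand the larger beaker in the large pocket and the other vial in the small one. Leave the conical flask where it stands, and tip nothing over.

Things in the scene. Friction and masses are not known exactly. Their poses are not given: they have to be found in the camera images.
- tray_three: light grey moulded kit tray with three square pockets lined dark, fixed to the bench; block 96 mm (x) by 232 mm (y, plus a 13 mm grip tab at each end), deck top 15 mm above the bench. Origin: centre of its underside; z up. Pockets are 10 mm deep (floor 5 mm above the bench), all with centre at x = 0: 80 mm wide at y = +66 mm (largest), 72 mm wide at y = -19 mm (middle-sized), 44 mm wide at y = -86 mm (smallest).
- tray_two: light grey moulded kit tray with two square pockets lined dark, fixed to the bench; block 100 mm (x) by 156 mm (y, plus a 13 mm grip tab at each end), deck top 15 mm above the bench. Origin: centre of its underside; z up. Pockets are 10 mm deep (floor 5 mm above the bench), centres at x = 0: 84 mm wide at y = +28 mm, 44 mm wide at y = -46 mm.
- amber_bottle: amber glass bottle with black cap, 52 mm in diameter, 98 mm high, straight-sided up to about 65 mm; stands upright, loose. Origin: centre of its underside; z up.
- small_beaker: the smaller of two clear glass beakers, 44 mm across, 58 mm high, open at the top, loose. Origin: on its underside, z up; the spout is at the +y side of the rim and the axis of the round wall lies at y = -3 mm; 44 mm wide along x, 50 mm along y with the spout.
- large_beaker: the larger of the two clear glass beakers in the row, 53 mm across, 70 mm high, open at the top, loose. Origin: on its underside, z up; the spout is at the +y side of the rim and the axis of the round wall lies at y = -3 mm; 53 mm wide along x, 59 mm along y with the spout.
- vial_one: small clear glass vial with white screw cap, 21 mm in diameter, 47 mm high, loose; the same as the other vial, either may go in either tray. Origin: centre of its underside; z up.
- vial_two: small clear glass vial with white screw cap, 21 mm in diameter, 47 mm high, loose; the same as the other vial, either may go in either tray. Origin: centre of its underside; z up.
- conical_flask: conical glass flask, 61 mm in diameter at the foot, 107 mm high, loose; stands in the row and is not wanted. Origin: centre of its underside; z up.
Mind the look-alikes: they are no part of the job. What is shaped like the vial_one but turquoise is not meant.

How it is judged:
At the end, for the whole second after the job is handed in: Bottle, smaller beaker, vial in the largest, middle, smallest pocket of the three-pocket tray; larger beaker, other vial in the two-pocket tray; tilt under 0.1 rad, within 22 mm of pocket centre in x and y, underside below 9 mm, at rest. Flask upright, within 30 mm of its start (x of amber_bottle in the frame of tray_three between -0.022 and 0.022 m and y of amber_bottle in the frame of tray_three between 0.044 and 0.088 m and z of each of amber_bottle, small_beaker in the frame of tray_three below 0.009 m and angle between each of amber_bottle, small_beaker, large_beaker, conical_flask's own z axis and vertical below 0.1 rad and linear speed of each of amber_bottle, small_beaker, large_beaker below 0.02 m/s and x of small_beaker in the frame of tray_three between -0.022 and 0.022 m and y of small_beaker in the frame of tray_three between -0.041 and 0.003 m and x of large_beaker in the frame of tray_two between -0.022 and 0.022 m and y of large_beaker in the frame of tray_two between 0.006 and 0.05 m and z of large_beaker in the frame of tray_two below 0.009 m and (((x of vial_one in the frame of tray_three between -0.022 and 0.022 m and y of vial_one in the frame of tray_three between -0.108 and -0.064 m and z of vial_one in the frame of tray_three below 0.009 m and angle between vial_one's own z axis and vertical below 0.1 rad and linear speed of vial_one below 0.02 m/s) and (x of vial_two in the frame of tray_two between -0.022 and 0.022 m and y of vial_two in the frame of tray_two between -0.068 and -0.024 m and z of vial_two in the frame of tray_two below 0.009 m and angle between vial_two's own z axis and vertical below 0.1 rad and linear speed of vial_two below 0.02 m/s)) or ((x of vial_two in the frame of tray_three between -0.022 and 0.022 m and y of vial_two in the frame of tray_three between -0.108 and -0.064 m and z of vial_two in the frame of tray_three below 0.009 m and angle between vial_two's own z axis and vertical below 0.1 rad and linear speed of vial_two below 0.02 m/s) and (x of vial_one in the frame of tray_two between -0.022 and 0.022 m and y of vial_one in the frame of tray_two between -0.068 and -0.024 m and z of vial_one in the frame of tray_two below 0.009 m and angle between vial_one's own z axis and vertical below 0.1 rad and linear speed of vial_one below 0.02 m/s))) and distance of conical_flask from where it was at the start of the episode below 0.03 m); the robot touches nothing.
It fails at once if the conical flask is shifted by more than 30 mm or tipped (distance of conical_flask from where it was at the start of the episode above 0.03 m or angle between conical_flask's own z axis and vertical above 0.4 rad).
It fails at once if the bottle, a beaker or a vial is tipped over (angle between any of amber_bottle, small_beaker, vial_one, large_beaker, vial_two's own z axis and vertical above 0.8 rad).
It also fails if it takes over 112 s, if anything falls off the work surface, if the arm or the gripper's body presses on something with over 40 N, if the wrist force passes 120 N, or if a joint passes its speed limit or range.

ROBOT

A 7-joint arm with a two-finger parallel gripper is mounted at the origin on a cart in front of the work surface, level with it; the furniture and walls round the work are solid. World frame = base frame: x ahead of the robot, y to its left, z up, the work surface at z = 0. Lengths are in m, angles in rad, forces in N, time in s.
With the tool pointing down it reaches from about 0.4 to 0.75 m from the base axis. Payload 19.5 kg.
Tool frame: the origin (TCP) lies at the very end of the fingers, on their centre line; the grasp point (between the pads) lies 19 mm behind it; z points along the fingers, y is the line along which they close (so a half turn about z gives the same grasp; the last joint's range is limited). The gripper opens to 85 mm and grips with 20 to 120 N. Pads are 22 mm wide; open, the fingers measure 114 mm over their backs; the gripper's body (76 mm by 85 mm) begins 54 mm behind the grasp point. The pads swing forward as they close: fully open they stand 13 mm farther back than shut.
Start: joints at [1.173, 0.707, -0.028, 1.485, 0.022, 0.951, -0.075], TCP at [0.2, -0.539, 0.231] pointing down, gripper open.
Joint ranges: [-2.71, 2.71], [-0.32, 2.16], [-1.57, 1.52], [0, 2.45], [-1.46, 4.6], [0, 2.02], [-2.83, 2.83]. Speed limits (rad/s): [1.89, 1.89, 2.57, 2.57, 3.01, 3.01, 3.01].

INTERFACE

Orientations are given as a rotation vector (axis times angle).
In Python, from plant import manip gives the robot as it stands.
- The arm moves only by the shell command python3 -m handwheel 'ROWS' [FORCE]. ROWS is JSON, a list of rows, each a list of 5 numbers: the opening, from -1 (shut) to 1 (fully open), then the shift along the world's x, y, z scaled (see below), then the turn about the world's z scaled (see below). In form: [[gripper, x, y, z, turn], ...]. A call has 1 to 8 rows; each row is the pose to reach, as a shift and turn from the pose commanded when the call began; what a row does not reach only later rows make up. The controller multiplies each number of a shift by 1000 mm and each number of a turn by 0.5 rad. A row lasts 1/12 s, in which the tool goes at most 41.7 mm and 7.16 degrees, less where a joint would pass 70% of its speed; a pose out of reach is approached as far as the arm can. A call with a number of a shift or a turn outside -1 to 1 is refused whole. A call with a gripper value outside its range is refused whole. The fingers move at their own pace and stop on an object; FORCE is the grip in N (left out, the last holds). Time passes only in rows, so rows that repeat a pose let the fingers close. It gives the time, the measured TCP pose, the force, the opening and the grip force at its end, in the units of the state.
- manip.state(): the state, without advancing time (a new reading comes with each control period).
- manip.capture(name): name is "scene" or "top" or "wrist"; returns a dict with "frame" (400x640x3 uint8, red, green, blue), "z_map" (400x640 float32, m along the optical axis (not along the pixel's ray), 0 where there is no reading), "camera_matrix" (3x3 intrinsics, pixels), "rvec" (rotation vector, rad) and "tvec" (3), from world to camera coordinates, as OpenCV has them. Camera axes: x right, y down, z forward; pixel columns grow to the right and rows downward; lengths in m; the calibration is good to about 2 mm. A picture is of the moment at which its call begins.
- manip.close_job(): hands the job in; it is judged then, once.
Trained networks look in a picture, given as the dict that the camera call returned (one of the last four; its "shot" number tells which), for a name from the list of things; names that differ only in an ending like _2 or _b are one class to them, and where a whole thing is asked for, a point or a joint stands for the part that bears it (a point fixed in the world has none). Each returns a list of dicts, best first, with "confidence" (0 to 1); they miss things now and then, are a little off and sometimes report something else, mostly with a low value. They report only what shows in the picture. A call takes as long as a camera call. They do not tell look-alikes from the thing itself.
- manip.outline_of(picture, label): "pixels" (400x640 bool, what is visible of it) and "uv" ([column, row] in pixels, amid what is visible of it).
The state is a dict: "time": time; "joint_pos": joint angles; "joint_velocities": joint speeds; "tau": joint torques, N m; "position": TCP position; "tool_rot": TCP orientation; "contact_force": force on the tool from outside, world axes, zero at the start; "moment": the same for the moment, N m; "grip_width": finger opening in m; "grip_force": force on a finger pad.
Only numpy, scipy, OpenCV 4.12 (cv2) and the standard library are available. Lean on these libraries where they do the work, as an engineer would, in place of code of your own. Each camera call takes 0.05 s, during which the arm holds its last target. There are 200 camera calls.

## Working session

There is one attempt and no reset: what is moved stays moved. The work goes in short steps, Python scripts to look and compute and a shell command to move; the robot and the scene stay as the last step left them, time stands still between calls to the robot, and variables do not carry over. Pictures are saved under pics/ and viewed, at most 14 in all, crops included, and the job is handed in when it is done.

```bash
mkdir -p pics; ls; cat > h.py <<'E'
import numpy as np, cv2
from plant import manip
def snap(n,f=None):
    p=manip.capture(n)
    if f: cv2.imwrite('pics/'+f,p['frame'][:,:,::-1])
    return p
def world(p,us,vs,z=None):
    K=p['camera_matrix'];R=cv2.Rodrigues(np.array(p['rvec']))[0];t=np.array(p['tvec']).ravel()
    us=np.atleast_1d(us).astype(float);vs=np.atleast_1d(vs).astype(float)
    r=np.linalg.inv(K)@np.vstack([us,vs,np.ones_like(us)])
    if z is None:
        d=p['z_map'][vs.astype(int),us.astype(int)]
        return (R.T@(r*d-t[:,None])).T
    c=-R.T@t; dr=R.T@r
    return (c[:,None]+dr*((z-c[2])/dr[2])).T
E
python3 - <<'E'
from h import *
print(manip.state())
for n in('top','scene'):
    p=snap(n,n+'0.png')
    print(n,p['rvec'],p['tvec'])
    for l in ['tray_three','tray_two','amber_bottle','small_beaker','large_beaker','vial_one','conical_flask']:
        for o in manip.outline_of(p,l):
            v,u=np.nonzero(o['pixels']); w=world(p,u,v); ok=p['z_map'][v,u]>0; w=w[ok]
            print(l,round(o['confidence'],2),np.round(o['uv']),len(u),np.round(np.percentile(w,2,axis=0),3),np.round(np.percentile(w,98,axis=0),3))
E
```

```text
pics
{'time': 0.0, 'joint_pos': array([ 1.17331383,  0.70708199, -0.02760959,  1.48499143,  0.02198556,
        0.95086351, -0.07550594]), 'joint_velocities': array([-5.32137264e-04, -1.57954597e-03, -6.20678929e-05,  1.32347396e-03,
       -1.01453125e-03,  7.70929692e-04, -1.51745980e-04]), 'tau': array([-1.27452008e-04, -8.83204937e+01,  1.23437762e+00, -2.36173868e+01,
        1.69932120e-02,  6.34082768e-03,  1.16152046e-05]), 'position': array([ 0.20019924, -0.5387562 ,  0.23084136]), 'tool_rot': array([-3.09101576e+00, -5.55707344e-01,  3.28077190e-04]), 'contact_force': array([-0.10030495,  0.99911827, -0.42954624]), 'moment': array([ 0.00229259, -0.00119507, -0.02705101]), 'grip_force': 0.0, 'grip_width': 0.08526436200567686}
top [ 2.10879569 -2.1293578   0.20954973] [-0.06426607  0.51264848  1.06027629]
tray_three 0.62 [400. 184.] 2843 [ 0.515 -0.421  0.001] [ 0.618 -0.185  0.018]
small_beaker 0.65 [293. 228.] 235 [ 0.413 -0.012 -0.002] [0.453 0.028 0.06 ]
large_beaker 0.68 [413. 222.] 416 [ 0.418 -0.358 -0.   ] [ 0.471 -0.291  0.072]
vial_one 0.6 [327. 225.] 42 [ 0.437 -0.
[... 412 characters left out ...]
 -0.189  0.017]
tray_two 0.66 [305. 185.] 2238 [ 0.503 -0.099  0.002] [0.606 0.064 0.017]
amber_bottle 0.71 [362. 248.] 203 [ 0.435 -0.231 -0.   ] [ 0.474 -0.203  0.048]
amber_bottle 0.69 [189. 167.] 835 [0.403 0.216 0.001] [0.45  0.268 0.099]
small_beaker 0.58 [268. 203.] 564 [ 0.412 -0.014  0.003] [0.456 0.031 0.059]
large_beaker 0.52 [268. 204.] 540 [ 0.412 -0.014  0.007] [0.453 0.029 0.059]
vial_one 0.72 [308. 221.] 179 [ 0.435 -0.1    0.003] [ 0.453 -0.083  0.049]
vial_one 0.63 [448. 273.] 224 [ 0.454 -0.408  0.004] [ 0.471 -0.389  0.048]
vial_one 0.58 [326. 234.] 159 [ 0.427 -0.154  0.006] [ 0.442 -0.137  0.049]
conical_flask 0.55 [229. 184.] 806 [0.418 0.098 0.004] [0.465 0.141 0.106]
```

```bash
python3 - <<'E'
import cv2
a=cv2.imread('pics/top0.png')[130:290,180:500];b=cv2.imread('pics/scene0.png')[120:330,130:530]
cv2.imwrite('pics/c1.png',cv2.resize(a,None,fx=2.5,fy=2.5,interpolation=2));cv2.imwrite('pics/c2.png',cv2.resize(b,None,fx=2,fy=2,interpolation=2))
E
```

```text
(no output)
```

View pics/c1.png

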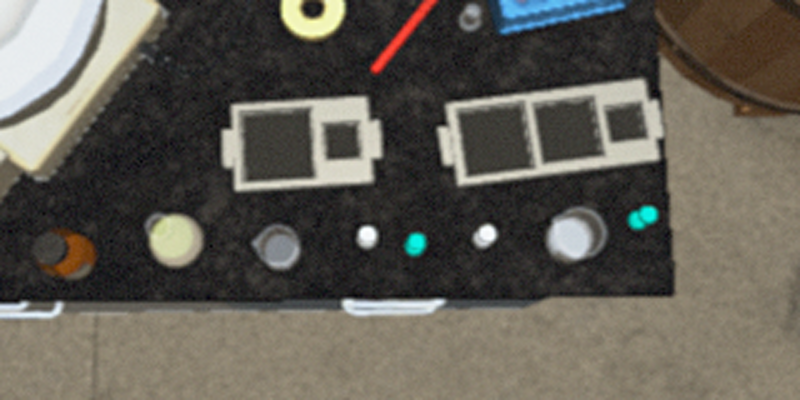

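View pics/c2.png

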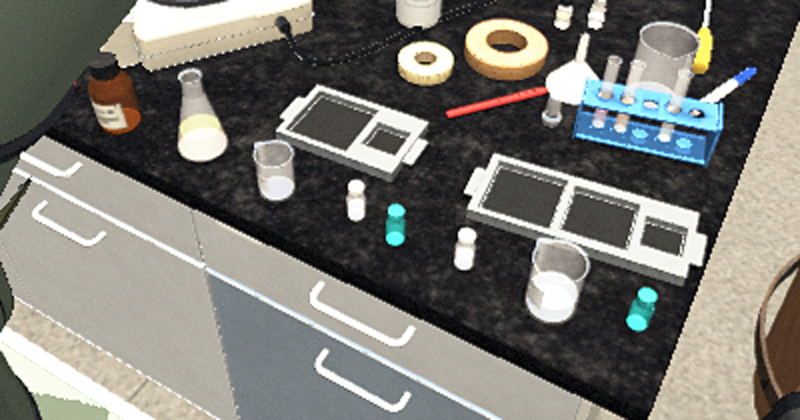

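The pictures show, left to right in the row: bottle, flask, small beaker (spout left), white vial, turquoise vial, white vial, large beaker, turquoise vial. The trays lie behind the row, slightly turned. Next I fit the positions.

```bash
python3 - <<'E'
from h import *
from scipy.optimize import least_squares
P=[]
for n in('top','scene'):
    p=snap(n); v,u=np.nonzero(p['z_map']>0); P.append(world(p,u,v))
def near(x,y,r,z0,z1,k):
    W=P[k]; return W[(np.hypot(W[:,0]-x,W[:,1]-y)<r)&(W[:,2]>z0)&(W[:,2]<z1)]
for l,x,y,r,z0,z1 in [('bottle',.43,.24,.026,.01,.062),('sbeak',.433,.008,.022,.008,.053),('lbeak',.445,-.325,.0265,.008,.06),('vA',.445,-.09,.0105,.006,.05),('vB',.455,-.217,.0105,.006,.05),('turq1',.435,-.145,.0105,.006,.05),('turq2',.463,-.398,.0105,.006,.05),('flask',.445,.12,.03,.003,.015)]:
    for k in(0,1):
        w=near(x,y,r+.02,z0,z1,k)
        if len(w)<8: print(l,k,'few');continue
        s=least_squares(lambda c:np.hypot(w[:,0]-c[0],w[:,1]-c[1])-r,[x,y],loss='soft_l1',f_scale=.002)
        print(l,k,len(w),np.round(s.x,3),'bbox mid',np.round((np.percentile(w,3,axis=0)+np.percentile(w,97,axis=0))/2,3),np.round(np.percentile(w,97,axis=0)-np.percentile(w,3,axis=0),3))
for l,x,y,L,D in [('three',.565,-.303,.258,.096),('two',.555,-.017,.182,.1)]:
    for k in(0,1):
        w=near(x,y,L/2+.02,.0125,.02,k); w=w[abs(w[:,0]-x)<.062]
        print(l,k,cv2.minAreaRect((w[:,:2]*1000).astype(np.float32)))
E
```

```text
bottle 0 121 [0.43  0.243] bbox mid [0.429 0.234 0.037] [0.049 0.034 0.049]
bottle 1 391 [0.429 0.243] bbox mid [0.423 0.232 0.036] [0.041 0.033 0.049]
sbeak 0 68 [0.432 0.008] bbox mid [0.433 0.008 0.031] [0.04  0.042 0.042]
sbeak 1 426 [0.433 0.008] bbox mid [0.432 0.007 0.031] [0.041 0.042 0.042]
lbeak 0 306 [ 0.442 -0.313] bbox mid [ 0.443 -0.315  0.035] [0.047 0.048 0.043]
lbeak 1 767 [ 0.442 -0.317] bbox mid [ 0.442 -0.318  0.034] [0.05  0.047 0.048]
vA 0 48 [ 0.449 -0.089] bbox mid [ 0.445 -0.088  0.03 ] [0.016 0.017 0.038]
vA 1 166 [ 0.447 -0.089] bbox mid [ 0.443 -0.092  0.028] [0.016 0.017 0.04 ]
vB 0 58 [ 0.447 -0.221] bbox mid [ 0.445 -0.219  0.03 ] [0.018 0.017 0.038]
vB 1 176 [ 0.431 -0.227] bbox mid [ 0.442 -0.222  0.028] [0.015 0.018 0.041]
turq1 0 52 [ 0.44  -0.143] bbox mid [ 0.436 -0.142  0.032] [0.016 0.018 0.033]
turq1 1 166 [ 0.439 -0.143] bbox mid [ 0.435 -0.146  0.028] [0.016 0.016 0.04 ]
turq2 0 68 [ 0.467 -0.399] bbox mid [ 0.465 -0.395  0.028] [0.018 0.016 0.042]
turq2 1 211 [ 0.466 -0.398] bbox mid [ 0.462 -0.398  0.028] [0.016 0.018 0.041]
flask 0 72 [0.448 0.127] bbox mid [0.451 0.119 0.008] [0.077 0.075 0.011]
flask 1 120 [0.448 0.127] bbox mid [0.445 0.117 0.009] [0.057 0.045 0.011]
three 0 ((567.746337890625, -302.537109375), (96.7730712890625, 254.29266357421875), 6.745433330535889)
three 1 ((567.0606689453125, -303.9462585449219), (100.26834106445312, 255.10865783691406), 7.124357223510742)
two 0 ((557.0089111328125, -16.063514709472656), (100.3368911743164, 179.15135192871094), 2.9816858768463135)
two 1 ((556.4168701171875, -17.412872314453125), (103.68576049804688, 180.67955017089844), 2.7428345680236816)
```

```bash
python3 -m handwheel '[[0.3,0.246,0.318,0,1],[0.3,0.246,0.318,0,1],[0.3,0.246,0.318,0,1],[0.3,0.246,0.318,0,1],[0.3,0.246,0.318,0,1],[0.3,0.246,0.318,0,1],[0.3,0.246,0.318,0,1],[0.3,0.246,0.318,0,1]]' 30
python3 -m handwheel '[[0.3,0,0,0,1],[0.3,0,0,0,1],[0.3,0,0,0,1],[0.3,0,0,0,1],[0.3,0,0,0,1],[0.3,0,0,0,1]]'
python3 -m handwheel '[[0.3,0,0,0,0.43],[0.3,0,0,0,0.43],[0.3,0,0,0,0.43],[0.3,0,0,0,0.43]]'
python3 - <<'E'
from h import *
s=manip.state();print(s['position'],s['tool_rot'],s['joint_pos'],cv2.Rodrigues(s['tool_rot'])[0][:,1])
E
```

```text
time: 1.57
position: [0.4051, -0.2736, 0.2314]
tool_rot: [2.858, 1.303, 0.0]
contact_force: [1.0, -0.3, 0.6]
grip_width: 0.0553
grip_force: 0.0
time: 2.07
position: [0.4041, -0.2755, 0.2313]
tool_rot: [-2.451, -1.965, -0.0]
contact_force: [0.1, 0.1, -0.3]
grip_width: 0.0559
grip_force: 0.0
time: 2.4
position: [0.4042, -0.2754, 0.2313]
tool_rot: [-2.228, -2.214, -0.0]
contact_force: [-0.6, -0.3, 0.2]
grip_width: 0.0553
grip_force: 0.0
[ 0.40418835 -0.27538952  0.23126417] [-2.22826389e+00 -2.21440310e+00 -7.00632614e-05] [ 0.7334569   0.59487366 -0.34776737  1.78312453  0.26671592  0.81001019
  0.24932284] [ 9.99980530e-01 -6.23978765e-03 -6.60225214e-05]
```

```bash
python3 -m handwheel '[[0.3,0.042,0.055,-0.08,0],[0.3,0.042,0.055,-0.08,0],[0.3,0.042,0.055,-0.08,0],[0.3,0.042,0.055,-0.08,0],[0.3,0.042,0.055,-0.08,0]]'
python3 - <<'E'
from h import *
p=snap('wrist','w1.png')
v,u=np.nonzero(p['z_map']>0); w=world(p,u,v)
for x,y in[(.446,-.22),(.446,-.089)]:
    m=(np.hypot(w[:,0]-x,w[:,1]-y)<.03)&(w[:,2]>.042)&(w[:,2]<.055)
    print(m.sum(),w[m].min(0) if m.any() else '',w[m].max(0) if m.any() else '')
E
```

```text
time: 2.82
position: [0.4462, -0.2198, 0.1508]
tool_rot: [-2.224, -2.217, 0.002]
contact_force: [0.0, -0.1, 0.4]
grip_width: 0.0554
grip_force: 0.0
296 [ 0.43845691 -0.22888284  0.04223804] [ 0.45432791 -0.21216645  0.04746318]
464 [ 0.43838395 -0.09806968  0.04203697] [ 0.45501462 -0.08144055  0.04825506]
```

View pics/w1.png

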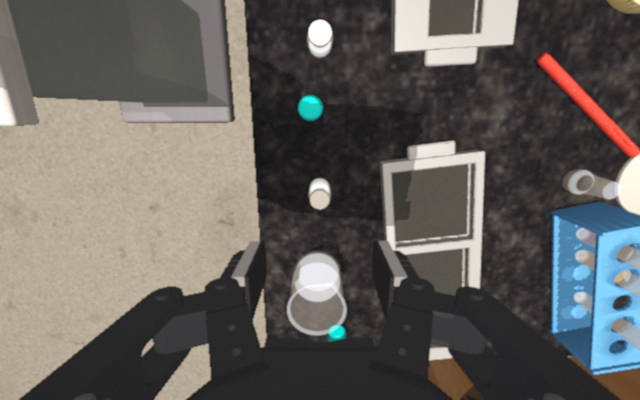

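```bash
python3 -m handwheel '[[0.3,0,-0.001,-0.04,0],[0.3,0,-0.001,-0.08,0],[0.3,0,-0.001,-0.11,0],[0.3,0,-0.001,-0.137,0],[0.3,0,-0.001,-0.137,0],[0.3,0,-0.001,-0.137,0]]'
python3 -m handwheel '[[-0.7,0,0,0,0],[-0.7,0,0,0,0],[-0.7,0,0,0,0],[-0.7,0,0,0,0],[-0.7,0,0,0,0],[-0.7,0,0,0,0],[-0.7,0,0,0,0],[-0.7,0,0,0,0]]' 30
python3 -m handwheel '[[-0.7,0,0,0.03,0],[-0.7,0,0,0.06,0],[-0.7,0,0,0.06,0]]'
python3 - <<'E'
from h import *
snap('wrist','w2.png')
E
```

```text
time: 3.37
position: [0.4459, -0.2221, 0.0149]
tool_rot: [-2.224, -2.219, 0.002]
contact_force: [0.5, -0.5, 1.0]
grip_width: 0.0551
grip_force: 0.0
time: 4.03
position: [0.4469, -0.222, 0.0159]
tool_rot: [2.22, 2.219, 0.001]
contact_force: [-1.6, -0.3, 17.7]
grip_width: 0.0203
grip_force: 28.7
time: 4.28
position: [0.4477, -0.2222, 0.0792]
tool_rot: [2.218, 2.217, 0.003]
contact_force: [-0.9, -0.2, 0.8]
grip_width: 0.0202
grip_force: 29.7
```

View pics/w2.png

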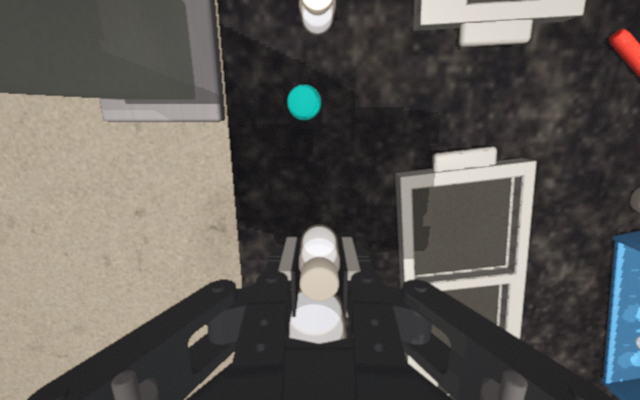

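```bash
python3 -m handwheel '[[-0.7,0.01,-0.01,0.035,0],[-0.7,0.13,-0.167,0.05,0.24],[-0.7,0.13,-0.167,0.05,0.24],[-0.7,0.13,-0.167,0.05,0.24],[-0.7,0.13,-0.167,0.05,0.24],[-0.7,0.13,-0.167,0.05,0.24],[-0.7,0.13,-0.167,0.05,0.24],[-0.7,0.13,-0.167,0.05,0.24]]'
python3 -m handwheel '[[-0.7,0,0,-0.04,0],[-0.7,0,0,-0.08,0],[-0.7,0,0,-0.09,0],[-0.7,0,0,-0.09,0]]'
python3 - <<'E'
from h import *
snap('wrist','w3.png')
E
```

```text
time: 5.0
position: [0.5764, -0.3898, 0.1235]
tool_rot: [2.086, 2.349, -0.0]
contact_force: [-0.1, 0.5, -1.5]
grip_width: 0.02
grip_force: 29.7
time: 5.33
position: [0.5748, -0.387, 0.032]
tool_rot: [-2.08, -2.348, 0.001]
contact_force: [-0.3, -0.2, 0.4]
grip_width: 0.0201
grip_force: 29.7
```

View pics/w3.png

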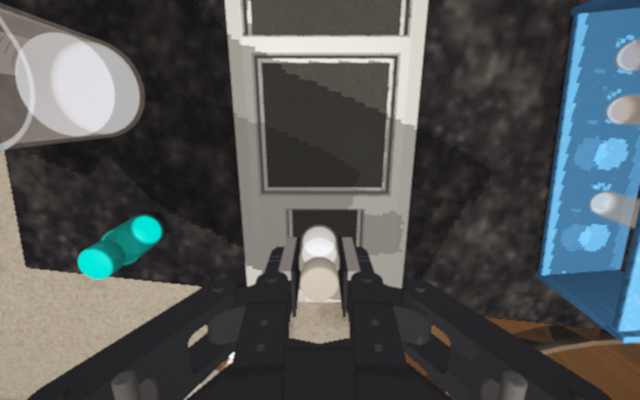

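```bash
python3 -m handwheel '[[-0.7,0.002,0,-0.006,0],[-0.7,0.002,0,-0.011,0],[-0.7,0.002,0,-0.012,0],[-0.7,0.002,0,-0.012,0]]'
python3 -m handwheel '[[-0.3,0,0,0,0],[-0.1,0,0,0,0],[0.1,0,0,0,0],[0.1,0,0,0,0],[0.1,0,0,0.03,0],[0.1,0,0,0.07,0],[0.1,0,0,0.11,0],[0.1,0,0,0.13,0]]'
```

```text
time: 5.72
position: [0.5784, -0.3884, 0.0228]
tool_rot: [2.084, 2.35, -0.0]
contact_force: [-0.9, -0.2, 1.0]
grip_width: 0.0197
grip_force: 29.7
time: 6.38
position: [0.5793, -0.3888, 0.1573]
tool_rot: [2.082, 2.347, 0.002]
contact_force: [0.4, -0.3, 0.8]
grip_width: 0.0467
grip_force: 0.0
```

```bash
python3 - <<'E'
from h import *
W=[]
for n in('top','scene','wrist'):
    p=snap(n); v,u=np.nonzero(p['z_map']>0); W.append(world(p,u,v))
w=np.vstack(W)
for c,r,z in[((.442,-.316),.0265,(.062,.074)),((.432,.008),.022,(.05,.062))]:
    d=w[:,:2]-c; R=np.hypot(*d.T); m=(R<r+.02)&(w[:,2]>z[0])&(w[:,2]<z[1]); a=np.degrees(np.arctan2(d[m,1],d[m,0]))
    print(m.sum(),[(int(k),round(float(np.percentile(R[m][abs(a-k)<15],90)),4)) for k in range(-165,180,30) if (abs(a-k)<15).sum()>3], w[m].min(0),w[m].max(0))
for k in range(3):
    d=np.hypot(W[k][:,0]-.5775,W[k][:,1]+.388); m=(d<.03)&(W[k][:,2]>.03)&(W[k][:,2]<.06)
    if m.any(): print('vial',k,m.sum(),W[k][m].min(0),W[k][m].max(0))
E
```

```text
1753 [(-165, 0.0251), (-135, 0.0261), (-105, 0.0268), (-75, 0.0277), (-45, 0.0281), (-15, 0.028), (15, 0.0273), (45, 0.0297), (75, 0.029), (105, 0.0246), (135, 0.0242), (165, 0.0245)] [ 0.41619079 -0.34357246  0.06201   ] [ 0.47005693 -0.28863679  0.07350365]
209 [(-165, 0.0208), (-135, 0.0211), (-105, 0.0227), (-75, 0.0227), (-45, 0.0232), (-15, 0.0235), (15, 0.0227), (45, 0.0232), (75, 0.0258), (105, 0.0211), (135, 0.0201), (165, 0.0201)] [ 0.41168891 -0.01474655  0.0505558 ] [0.45532373 0.03400792 0.06096461]
vial 0 54 [ 0.56828278 -0.39407801  0.03055658] [ 0.58527658 -0.37587777  0.0546183 ]
vial 1 124 [ 0.56603421 -0.39712717  0.0300016 ] [ 0.58410262 -0.3767783   0.05425601]
vial 2 451 [ 0.56777    -0.39503615  0.03042399] [ 0.58816003 -0.37650608  0.0533984 ]
```

```bash
python3 -m handwheel '[[1,-0.136,0.072,0,-0.6],[1,-0.136,0.072,0,-0.6],[1,-0.136,0.072,0,-0.6],[1,-0.136,0.072,0,-0.6],[1,-0.136,0.072,0,-0.6],[1,-0.136,0.072,0,-0.6],[1,-0.136,0.072,0,-0.6],[1,-0.136,0.072,0,-0.6]]'
python3 -m handwheel '[[1,0,0,-0.04,0],[1,0,0,-0.08,0],[1,0,0,-0.11,0],[1,0,0,-0.132,0],[1,0,0,-0.132,0],[1,0,0,-0.132,0]]'
python3 -m handwheel '[[0,0,0,0,0],[0,0,0,0,0],[0,0,0,0,0],[0,0,0,0,0],[0,0,0,0,0],[0,0,0,0,0],[0,0,0,0,0],[0,0,0,0,0]]' 30
python3 -m handwheel '[[0,0,0,0.03,0],[0,0,0,0.06,0],[0,0,0,0.09,0],[0,0,0,0.09,0]]'
python3 - <<'E'
from h import *
snap('wrist','w4.png')
E
```

```text
time: 7.2
position: [0.4429, -0.3165, 0.1518]
tool_rot: [-2.412, -2.013, -0.0]
contact_force: [0.1, -0.6, -0.3]
grip_width: 0.0853
grip_force: 0.0
time: 7.7
position: [0.4424, -0.3161, 0.0197]
tool_rot: [-2.411, -2.012, 0.001]
contact_force: [0.1, -0.2, 0.9]
grip_width: 0.0852
grip_force: 0.0
time: 8.37
position: [0.443, -0.3168, 0.0216]
tool_rot: [2.411, 2.011, 0.001]
contact_force: [0.8, 0.2, 9.8]
grip_width: 0.0519
grip_force: 29.5
time: 8.7
position: [0.4439, -0.3174, 0.1157]
tool_rot: [2.407, 2.008, 0.003]
contact_force: [0.2, 0.1, 0.6]
grip_width: 0.0519
grip_force: 32.2
```

View pics/w4.png

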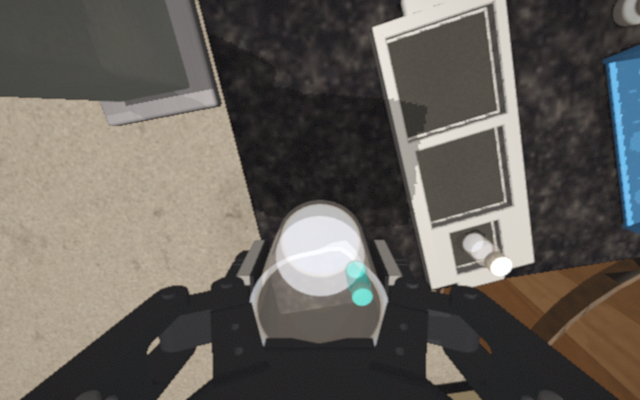

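```bash
python3 -m handwheel '[[0,0.112,0.326,0.01,0.42],[0,0.112,0.326,0.01,0.42],[0,0.112,0.326,0.01,0.42],[0,0.112,0.326,0.01,0.42],[0,0.112,0.326,0.01,0.42],[0,0.112,0.326,0.01,0.42],[0,0.112,0.326,0.01,0.42],[0,0.112,0.326,0.01,0.42]]'
python3 -m handwheel '[[0,0,0,0,0],[0,0,0,0,0]]'
```

```text
time: 9.42
position: [0.5506, 0.0008, 0.1197]
tool_rot: [-2.188, -2.254, 0.001]
contact_force: [0.2, -0.5, -0.6]
grip_width: 0.0518
grip_force: 32.2
time: 9.58
position: [0.5506, 0.0012, 0.1195]
tool_rot: [-2.183, -2.258, -0.0]
contact_force: [-0.3, -0.8, -1.4]
grip_width: 0.0515
grip_force: 32.2
```

```bash
python3 -m handwheel '[[0,0.005,0.008,-0.03,0],[0,0.005,0.008,-0.06,0],[0,0.005,0.008,-0.08,0],[0,0.005,0.008,-0.08,0]]'
python3 - <<'E'
from h import *
snap('wrist','w5.png')
E
```

```text
time: 9.92
position: [0.5534, 0.0055, 0.0364]
tool_rot: [-2.187, -2.251, 0.007]
contact_force: [0.2, 0.0, -2.3]
grip_width: 0.0517
grip_force: 32.1
```

View pics/w5.png

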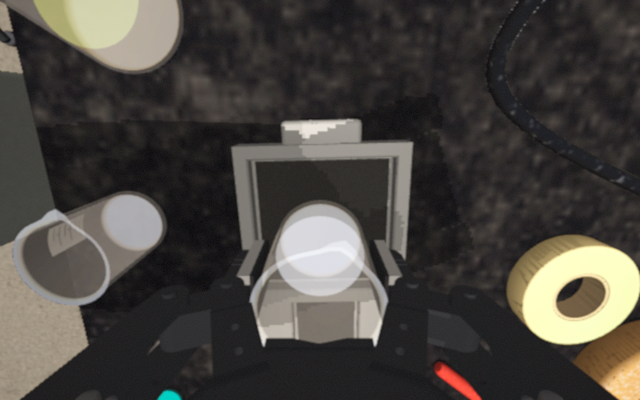

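```bash
python3 -m handwheel '[[0,0.001,0.003,-0.006,0],[0,0.001,0.003,-0.009,0],[0,0.001,0.003,-0.0105,0],[0,0.001,0.003,-0.0105,0]]'
python3 -m handwheel '[[0.4,0,0,0,0],[0.7,0,0,0,0],[0.9,0,0,0,0],[0.9,0,0,0,0],[0.9,0,0,0.03,0],[0.9,0,0,0.07,0],[0.9,0,0,0.11,0],[0.9,0,0,0.12,0]]'
```

```text
time: 10.3
position: [0.5567, 0.0097, 0.0298]
tool_rot: [2.188, 2.254, 0.0]
contact_force: [0.3, 0.7, -0.6]
grip_width: 0.0518
grip_force: 32.2
time: 10.97
position: [0.5581, 0.01, 0.1548]
tool_rot: [2.185, 2.251, 0.007]
contact_force: [1.6, -0.5, 0.8]
grip_width: 0.0808
grip_force: 0.0
```

```bash
python3 -m handwheel '[[0.3,-0.111,-0.0995,0,0],[0.3,-0.111,-0.0995,0,0],[0.3,-0.111,-0.0995,0,0],[0.3,-0.111,-0.0995,0,0],[0.3,-0.111,-0.0995,0,0],[0.3,-0.111,-0.0995,0,0]]'
python3 - <<'E'
from h import *
p=snap('wrist');q=snap('scene')
for n,p in(('w',p),('s',q)):
    v,u=np.nonzero(p['z_map']>0); w=world(p,u,v)
    for x,y,r,a,b in[(.446,-.089,.03,.042,.055),(.556,.01,.045,.03,.085)]:
        m=(np.hypot(w[:,0]-x,w[:,1]-y)<r)&(w[:,2]>a)&(w[:,2]<b)
        if m.any(): print(n,m.sum(),np.percentile(w[m],2,axis=0),np.percentile(w[m],98,axis=0))
print(manip.state()['position'])
E
```

```text
time: 11.47
position: [0.4452, -0.0905, 0.1498]
tool_rot: [2.19, 2.252, -0.0]
contact_force: [0.1, 0.9, -0.0]
grip_width: 0.0554
grip_force: 0.0
w 297 [ 0.43943987 -0.09682393  0.04255136] [ 0.45433454 -0.08145755  0.04701032]
w 4867 [ 0.53199096 -0.01470499  0.03137919] [0.58190495 0.0363181  0.07411382]
s 48 [ 0.43717472 -0.09799393  0.04257769] [ 0.4531186  -0.08215511  0.04921484]
s 121 [ 0.5300265  -0.0167939   0.03137546] [0.58034437 0.0276454  0.07582004]
[ 0.44619934 -0.08913409  0.14953506]
```

```bash
python3 -m handwheel '[[0.3,0,0,-0.04,0],[0.3,0,0,-0.08,0],[0.3,0,0,-0.11,0],[0.3,0,0,-0.135,0],[0.3,0,0,-0.135,0],[0.3,0,0,-0.135,0]]'
python3 -m handwheel '[[-0.7,0,0,0,0],[-0.7,0,0,0,0],[-0.7,0,0,0,0],[-0.7,0,0,0,0],[-0.7,0,0,0,0],[-0.7,0,0,0,0],[-0.7,0,0,0,0],[-0.7,0,0,0,0]]' 30
python3 -m handwheel '[[-0.7,0,0,0.03,0],[-0.7,0,0,0.07,0],[-0.7,0,0,0.11,0],[-0.7,0,0,0.11,0]]'
python3 -m handwheel '[[-0.7,0.113,0.0265,0,0],[-0.7,0.113,0.0265,0,0],[-0.7,0.113,0.0265,0,0],[-0.7,0.113,0.0265,0,0],[-0.7,0.113,0.0265,-0.04,0],[-0.7,0.113,0.0265,-0.07,0],[-0.7,0.113,0.0265,-0.09,0],[-0.7,0.113,0.0265,-0.09,0]]'
python3 - <<'E'
from h import *
snap('wrist','w6.png')
E
```

```text
time: 12.07
position: [0.4455, -0.0889, 0.0141]
tool_rot: [-2.185, -2.255, 0.002]
contact_force: [-0.6, 0.1, 0.9]
grip_width: 0.055
grip_force: 0.0
time: 12.73
position: [0.4463, -0.0898, 0.0158]
tool_rot: [2.187, 2.253, 0.002]
contact_force: [-0.6, 1.2, 13.4]
grip_width: 0.0202
grip_force: 28.8
time: 13.07
position: [0.4472, -0.0903, 0.1308]
tool_rot: [2.184, 2.249, 0.007]
contact_force: [0.6, -0.1, 0.0]
grip_width: 0.0198
grip_force: 29.6
time: 13.73
position: [0.5569, -0.0632, 0.0319]
tool_rot: [-2.186, -2.252, 0.004]
contact_force: [0.3, -0.1, -0.3]
grip_width: 0.0202
grip_force: 29.7
```

View pics/w6.png

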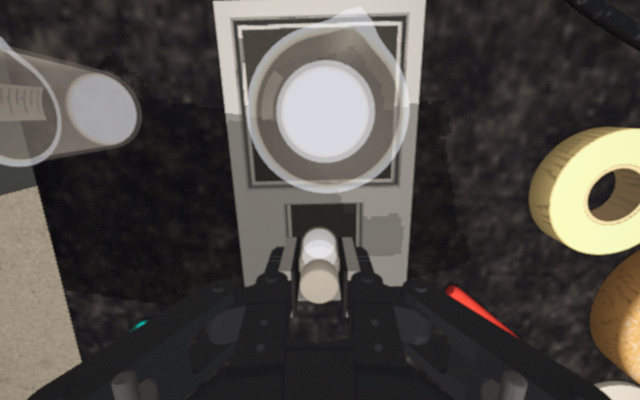

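```bash
python3 -m handwheel '[[-0.7,0.002,0,-0.006,0],[-0.7,0.002,0,-0.011,0],[-0.7,0.002,0,-0.0125,0],[-0.7,0.002,0,-0.0125,0]]'
python3 -m handwheel '[[-0.3,0,0,0,0],[-0.1,0,0,0,0],[0.1,0,0,0,0],[0.1,0,0,0,0],[0.1,0,0,0.03,0],[0.1,0,0,0.07,0],[0.1,0,0,0.11,0],[0.1,0,0,0.13,0]]'
python3 -m handwheel '[[0.9,-0.127,0.071,0,0],[0.9,-0.127,0.071,0,0],[0.9,-0.127,0.071,0,0],[0.9,-0.127,0.071,0,0],[0.9,-0.127,0.071,0,0],[0.9,-0.127,0.071,0,0]]'
python3 - <<'E'
from h import *
for n in('wrist','scene'):
    p=snap(n)
    v,u=np.nonzero(p['z_map']>0); w=world(p,u,v)
    for x,y,r,a,b in[(.559,-.063,.03,.025,.06),(.432,.008,.03,.03,.065)]:
        m=(np.hypot(w[:,0]-x,w[:,1]-y)<r)&(w[:,2]>a)&(w[:,2]<b)
        if m.any(): print(n,m.sum(),np.percentile(w[m],2,axis=0),np.percentile(w[m],98,axis=0))
print(manip.state()['position'])
E
```

```text
time: 14.12
position: [0.5607, -0.0633, 0.0223]
tool_rot: [2.188, 2.254, 0.0]
contact_force: [-0.3, 0.5, -1.1]
grip_width: 0.02
grip_force: 29.7
time: 14.78
position: [0.5614, -0.0631, 0.1562]
tool_rot: [2.186, 2.253, 0.004]
contact_force: [0.7, 0.2, 1.4]
grip_width: 0.0468
grip_force: 0.0
time: 15.28
position: [0.4335, 0.0082, 0.1523]
tool_rot: [2.186, 2.256, 0.0]
contact_force: [0.5, 0.0, -0.2]
grip_width: 0.0817
grip_force: 0.0
wrist 369 [ 0.55246199 -0.06686043  0.02595821] [ 0.56787074 -0.05238086  0.05122143]
wrist 1134 [ 0.41358351 -0.01287085  0.03078952] [0.45414743 0.03160274 0.05747474]
scene 103 [ 0.54828796 -0.07291962  0.02679823] [ 0.56607473 -0.05638373  0.05363606]
scene 371 [ 0.41130705 -0.01368326  0.03085932] [0.45325371 0.02954534 0.05945023]
[0.43429392 0.00746968 0.15198909]
```

```bash
python3 -m handwheel '[[0.9,0,0,-0.04,0],[0.9,0,0,-0.08,0],[0.9,0,0,-0.11,0],[0.9,0,0,-0.132,0],[0.9,0,0,-0.132,0],[0.9,0,0,-0.132,0]]'
python3 -m handwheel '[[-0.2,0,0,0,0],[-0.2,0,0,0,0],[-0.2,0,0,0,0],[-0.2,0,0,0,0],[-0.2,0,0,0,0],[-0.2,0,0,0,0],[-0.2,0,0,0,0],[-0.2,0,0,0,0]]' 30
python3 -m handwheel '[[-0.2,0,0,0.03,0],[-0.2,0,0,0.07,0],[-0.2,0,0,0.105,0],[-0.2,0,0,0.105,0]]'
python3 -m handwheel '[[-0.2,0.134,-0.332,0,0.16],[-0.2,0.134,-0.332,0,0.16],[-0.2,0.134,-0.332,0,0.16],[-0.2,0.134,-0.332,0,0.16],[-0.2,0.134,-0.332,0,0.16],[-0.2,0.134,-0.332,0,0.16],[-0.2,0.134,-0.332,0,0.16],[-0.2,0.134,-0.332,0,0.16]]'
python3 -m handwheel '[[-0.2,0,0,0,0],[-0.2,0,0,0,0]]'
```

```text
time: 15.88
position: [0.4334, 0.0074, 0.0196]
tool_rot: [-2.188, -2.254, 0.003]
contact_force: [0.4, 0.5, 0.8]
grip_width: 0.0811
grip_force: 0.0
time: 16.55
position: [0.4341, 0.0076, 0.0211]
tool_rot: [2.187, 2.253, 0.002]
contact_force: [-1.3, 0.2, 15.2]
grip_width: 0.043
grip_force: 28.2
time: 16.88
position: [0.4351, 0.0075, 0.1305]
tool_rot: [2.185, 2.25, 0.008]
contact_force: [0.5, -0.1, -1.3]
grip_width: 0.0429
grip_force: 31.2
time: 17.55
position: [0.557, -0.3011, 0.1259]
tool_rot: [2.097, 2.339, 0.0]
contact_force: [1.2, 0.5, -1.3]
grip_width: 0.0427
grip_force: 31.1
time: 17.72
position: [0.5568, -0.3004, 0.125]
tool_rot: [2.099, 2.336, -0.0]
contact_force: [0.2, 1.5, -1.3]
grip_width: 0.0427
grip_force: 31.2
```

```bash
python3 -m handwheel '[[-0.2,0.012,-0.0245,0,0],[-0.2,0.012,-0.0245,-0.03,0],[-0.2,0.012,-0.0245,-0.06,0],[-0.2,0.012,-0.0245,-0.086,0],[-0.2,0.012,-0.0245,-0.086,0],[-0.2,0.012,-0.0245,-0.086,0]]'
python3 - <<'E'
from h import *
snap('wrist','w7.png')
E
```

```text
time: 18.22
position: [0.5689, -0.322, 0.0393]
tool_rot: [-2.094, -2.34, 0.0]
contact_force: [-0.4, 0.0, 0.6]
grip_width: 0.0429
grip_force: 31.2
```

View pics/w7.png

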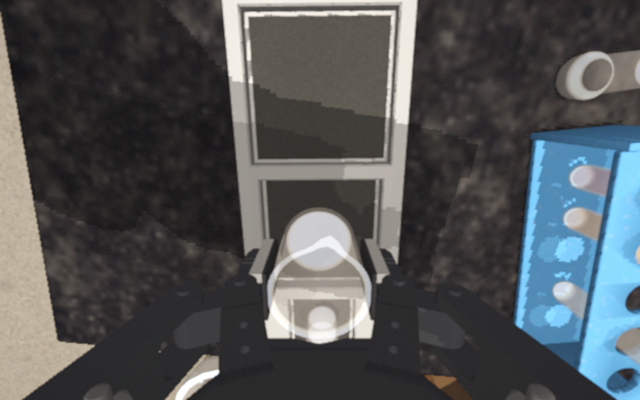

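```bash
python3 -m handwheel '[[-0.2,0.001,-0.003,-0.006,0],[-0.2,0.001,-0.003,-0.011,0],[-0.2,0.001,-0.003,-0.0135,0],[-0.2,0.001,-0.003,-0.0135,0]]'
python3 -m handwheel '[[0.2,0,0,0,0],[0.4,0,0,0,0],[0.7,0,0,0,0],[0.7,0,0,0,0],[0.7,0,0,0.04,0],[0.7,0,0,0.08,0],[0.7,0,0,0.12,0],[0.7,0,0,0.15,0]]'
python3 -m handwheel '[[0.9,-0.1,0.26,0.01,-0.24],[0.9,-0.1,0.26,0.01,-0.24],[0.9,-0.1,0.26,0.01,-0.24],[0.9,-0.1,0.26,0.01,-0.24],[0.9,-0.1,0.26,0.01,-0.24],[0.9,-0.1,0.26,0.01,-0.24],[0.9,-0.1,0.26,0.01,-0.24],[0.9,-0.1,0.26,0.01,-0.24]]'
```

```text
time: 18.6
position: [0.5703, -0.3264, 0.0262]
tool_rot: [2.096, 2.339, -0.0]
contact_force: [-2.0, -0.2, 3.9]
grip_width: 0.0431
grip_force: 31.6
time: 19.27
position: [0.5705, -0.3259, 0.1788]
tool_rot: [2.095, 2.339, 0.001]
contact_force: [1.1, 0.4, -0.1]
grip_width: 0.0729
grip_force: 0.0
time: 19.93
position: [0.4688, -0.0607, 0.1863]
tool_rot: [-2.225, -2.217, -0.002]
contact_force: [0.1, 0.5, 1.0]
grip_width: 0.0812
grip_force: 0.0
```

```bash
python3 -m handwheel '[[0.9,-0.04,0.303,0,0],[0.9,-0.04,0.303,0,0],[0.9,-0.04,0.303,0,0],[0.9,-0.04,0.303,0,0],[0.9,-0.04,0.303,0,0],[0.9,-0.04,0.303,0,0],[0.9,-0.04,0.303,0,0],[0.9,-0.04,0.303,0,0]]'
python3 -m handwheel '[[0.9,0,0,0,0],[0.9,0,0,0,0]]'
python3 - <<'E'
from h import *
for n in('wrist','top','scene'):
    p=snap(n,n+'8.png')
    v,u=np.nonzero(p['z_map']>0); w=world(p,u,v)
    for x,y,r,a,b in[(.429,.242,.035,.02,.06),(.429,.242,.03,.08,.11),(.569,-.322,.04,.025,.07)]:
        m=(np.hypot(w[:,0]-x,w[:,1]-y)<r)&(w[:,2]>a)&(w[:,2]<b)
        if m.any(): print(n,m.sum(),np.percentile(w[m],2,axis=0),np.percentile(w[m],98,axis=0))
print(manip.state()['position'])
E
```

```text
time: 20.6
position: [0.4285, 0.2431, 0.1856]
tool_rot: [-2.225, -2.215, -0.003]
contact_force: [-0.8, 0.9, -0.2]
grip_width: 0.0807
grip_force: 0.0
time: 20.77
position: [0.4299, 0.2375, 0.1853]
tool_rot: [2.231, 2.212, -0.0]
contact_force: [-0.6, -1.5, -0.8]
grip_width: 0.0814
grip_force: 0.0
wrist 340 [0.40403665 0.23749435 0.02123997] [0.45378434 0.26860214 0.05979657]
wrist 1326 [0.4139081  0.22919581 0.0842089 ] [0.4433055  0.25938287 0.09773165]
top 85 [0.40390852 0.21661901 0.0223685 ] [0.45311022 0.24987816 0.05940651]
top 148 [0.41285002 0.22758767 0.08426726] [0.44339121 0.25830079 0.1009794 ]
top 163 [ 0.54914179 -0.34562482  0.02549844] [ 0.59052088 -0.30281319  0.06518999]
scene 302 [0.40226241 0.21533922 0.02104202] [0.44446561 0.24968006 0.05934019]
scene 184 [0.41114394 0.22537511 0.08085824] [0.43944251 0.25626079 0.10026848]
scene 521 [ 0.54727396 -0.34667204  0.02645303] [ 0.58974768 -0.30474755  0.06417735]
[0.43047147 0.23595226 0.18545839]
```

View pics/wrist8.png

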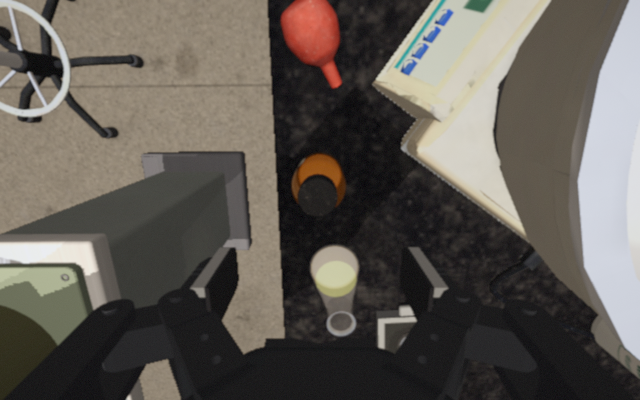

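```bash
python3 -m handwheel '[[0.9,-0.001,0.007,0,0],[0.9,-0.001,0.007,0,0],[0.9,-0.001,0.007,0,0],[0.9,-0.001,0.007,0,0]]'
python3 - <<'E'
from h import *
p=snap('wrist')
v,u=np.nonzero(p['z_map']>0); w=world(p,u,v)
m=(w[:,0]>.465)&(w[:,0]<.8)&(w[:,1]>.18)&(w[:,2]>.02)&(v<230)
w=w[m];d=np.hypot(w[:,0]-.429,w[:,1]-.243)
for r in(.06,.08,.1,.12,.15,.2): 
    q=w[d<r]; print(r,len(q), q[:,2].max() if len(q) else 0, q[:,0].min() if len(q) else 0)
print(manip.state()['position'])
E
```

```text
time: 21.25
position: [0.4292, 0.2439, 0.1854]
tool_rot: [-2.233, -2.21, 0.0]
contact_force: [0.5, 0.3, 0.0]
grip_width: 0.0812
grip_force: 0.0
0.06 0 0 0
0.08 0 0 0
0.1 323 0.06141169937402496 0.5116701208866177
0.12 12131 0.222846810541905 0.4837270930588244
0.15 33987 0.22353259608322232 0.4837270930588244
0.2 47647 0.22353259608322232 0.4837270930588244
[0.4291562  0.24386263 0.18543594]
```

```bash
python3 -m handwheel '[[0.9,0,0,-0.03,0],[0.9,0,0,-0.06,0],[0.9,0,0,-0.09,0],[0.9,0,0,-0.12,0],[0.9,0,0,-0.146,0],[0.9,0,0,-0.146,0],[0.9,0,0,-0.146,0]]'
python3 -m handwheel '[[0,0,0,0,0],[0,0,0,0,0],[0,0,0,0,0],[0,0,0,0,0],[0,0,0,0,0],[0,0,0,0,0],[0,0,0,0,0],[0,0,0,0,0]]' 40
python3 -m handwheel '[[0,0,0,0.03,0],[0,0,0,0.07,0],[0,0,0,0.11,0],[0,0,0,0.14,0],[0,0,0,0.14,0],[0,0,0,0.14,0]]'
```

```text
time: 21.88
position: [0.4287, 0.2439, 0.0393]
tool_rot: [-2.232, -2.21, 0.003]
contact_force: [-0.4, -0.0, 1.6]
grip_width: 0.0814
grip_force: 0.0
time: 22.55
position: [0.4297, 0.2444, 0.0412]
tool_rot: [2.232, 2.21, 0.003]
contact_force: [-2.6, -1.6, 19.3]
grip_width: 0.0505
grip_force: 38.2
time: 23.05
position: [0.4298, 0.2441, 0.1815]
tool_rot: [2.232, 2.209, 0.006]
contact_force: [-0.3, -0.0, -1.5]
grip_width: 0.0494
grip_force: 43.8
```

```bash
python3 -m handwheel '[[0,0.07,-0.25,0.02,0.25],[0,0.07,-0.25,0.02,0.25],[0,0.07,-0.25,0.02,0.25],[0,0.07,-0.25,0.02,0.25],[0,0.07,-0.25,0.02,0.25],[0,0.07,-0.25,0.02,0.25],[0,0.07,-0.25,0.02,0.25],[0,0.07,-0.25,0.02,0.25]]'
python3 -m handwheel '[[0,0.06,-0.232,0,0],[0,0.06,-0.232,0,0],[0,0.06,-0.232,0,0],[0,0.06,-0.232,0,0],[0,0.06,-0.232,0,0],[0,0.06,-0.232,0,0],[0,0.06,-0.232,0,0],[0,0.06,-0.232,0,0]]'
python3 -m handwheel '[[0,0,0,0,0],[0,0,0,0,0],[0,0,0,0,0]]'
```

```text
time: 23.72
position: [0.4992, -0.0098, 0.1987]
tool_rot: [-2.097, -2.34, 0.003]
contact_force: [-1.2, 0.1, -1.0]
grip_width: 0.0493
grip_force: 43.8
time: 24.38
position: [0.5588, -0.2384, 0.1981]
tool_rot: [-2.091, -2.343, 0.001]
contact_force: [0.6, 2.1, -2.7]
grip_width: 0.0499
grip_force: 43.8
time: 24.63
position: [0.5593, -0.2367, 0.1995]
tool_rot: [-2.088, -2.347, 0.0]
contact_force: [-1.0, -0.6, -0.8]
grip_width: 0.0499
grip_force: 43.8
```

```bash
python3 -m handwheel '[[0,0,-0.001,-0.035,0],[0,0,-0.001,-0.07,0],[0,0,-0.001,-0.1,0],[0,0,-0.001,-0.125,0],[0,0,-0.001,-0.14,0],[0,0,-0.001,-0.14,0],[0,0,-0.001,-0.14,0]]'
python3 - <<'E'
from h import *
snap('wrist','w9.png')
E
```

```text
time: 25.22
position: [0.5592, -0.2382, 0.0596]
tool_rot: [-2.089, -2.346, 0.0]
contact_force: [0.1, 0.5, -1.1]
grip_width: 0.0499
grip_force: 43.8
```

View pics/w9.png

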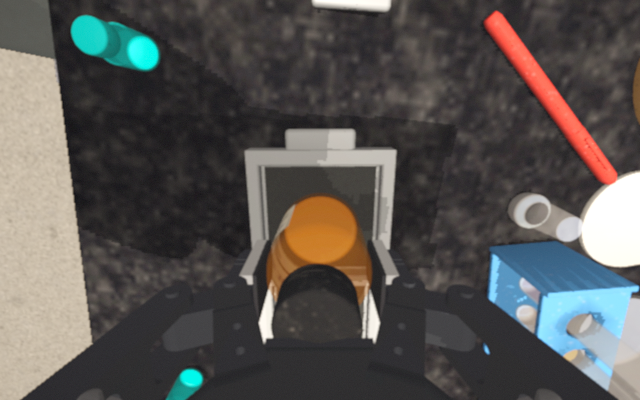

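The bottle is centred over the largest pocket (pocket columns 264–380, bottle 320). Lower and release.

```bash
python3 -m handwheel '[[0,0,0,-0.006,0],[0,0,0,-0.01,0],[0,0,0,-0.0135,0],[0,0,0,-0.0135,0],[0,0,0,-0.0135,0]]'
python3 -m handwheel '[[0.4,0,0,0,0],[0.7,0,0,0,0],[0.9,0,0,0,0],[0.9,0,0,0,0],[0.9,0,0,0.03,0],[0.9,0,0,0.07,0],[0.9,0,0,0.11,0],[0.9,0,0,0.15,0]]'
python3 -m handwheel '[[0.9,-0.15,0.1,0.05,0],[0.9,-0.15,0.1,0.05,0],[0.9,-0.15,0.1,0.05,0],[0.9,-0.15,0.1,0.05,0],[0.9,-0.15,0.1,0.05,0],[0.9,-0.15,0.1,0.05,0],[0.9,-0.15,0.1,0.05,0],[0.9,-0.15,0.1,0.05,0]]'
python3 - <<'E'
from h import *
p=snap('top')
a=p['frame'][130:290,180:500];q=snap('scene');b=q['frame'][120:330,130:530]
cv2.imwrite('pics/f.png',np.vstack([cv2.resize(a,(640,320)),cv2.resize(b,(640,280))])[:,:,::-1])
C=[('bottle',.559,-.2375,.03,.02,.11),('sb',.569,-.322,.03,.02,.07),('v3',.577,-.388,.02,.02,.06),('lb',.5556,.011,.035,.02,.08),('v2',.559,-.063,.02,.02,.06),('flask',.448,.122,.045,.003,.115)]
for n,p in(('top',p),('scene',q)):
    v,u=np.nonzero(p['z_map']>0); w=world(p,u,v)
    for l,x,y,r,c,d in C:
        m=(np.hypot(w[:,0]-x,w[:,1]-y)<r)&(w[:,2]>c)&(w[:,2]<d); k=w[m]
        print(n,l,len(k),np.round((np.percentile(k,3,axis=0)+np.percentile(k,97,axis=0))/2-[x,y,0],3)[:2],'top',k[:,2].max().round(3))
E
```

```text
time: 25.68
position: [0.5593, -0.2392, 0.0464]
tool_rot: [2.09, 2.345, -0.0]
contact_force: [-0.7, 0.0, 4.7]
grip_width: 0.0499
grip_force: 44.4
time: 26.35
position: [0.5588, -0.2386, 0.1978]
tool_rot: [-2.089, -2.345, -0.0]
contact_force: [-0.1, 0.4, 0.1]
grip_width: 0.0811
grip_force: 0.0
time: 27.02
position: [0.4097, -0.1393, 0.2459]
tool_rot: [2.09, 2.345, 0.0]
contact_force: [0.7, -0.7, -0.5]
grip_width: 0.081
grip_force: 0.0Traceback (most recent call last):
  File "<stdin>", line 10, in <module>
    return _quantile_unchecked(
        a, q, axis, out, overwrite_input, method, keepdims, weights)
    return _ureduce(a,
                    func=_quantile_ureduce_func,
    ...<5 lines>...
                    overwrite_input=overwrite_input,
                    method=method)
    r = func(a, **kwargs)
    result = _quantile(arr,
                       quantiles=q,
    ...<2 lines>...
                       out=out,
                       weights=wgt)
    slices_having_nans = np.isnan(arr[-1, ...])
                                  ~~~^^^^^^^^^
IndexError: index -1 is out of bounds for axis 0 with size 0
```

View pics/f.png

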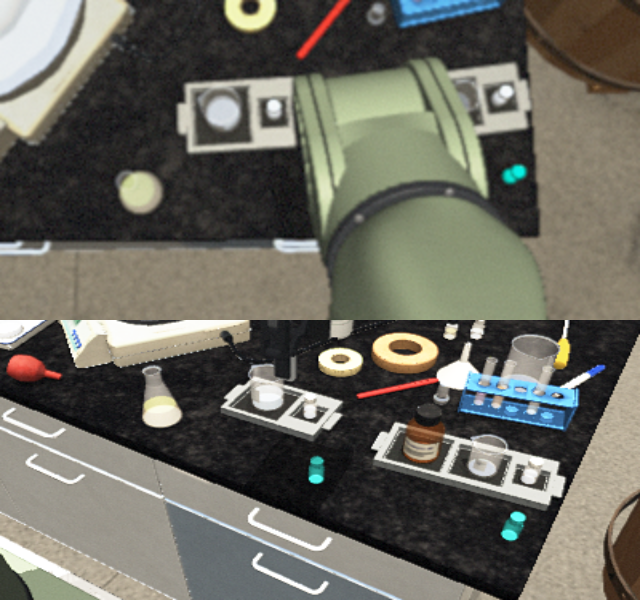

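All five stand upright in their pockets and the flask is untouched; a quick numeric check on the scene camera, then hand in.

```bash
python3 - <<'E'
from h import *
C=[('bottle',.559,-.2375,.03,.02,.11),('sb',.569,-.322,.03,.02,.07),('v3',.577,-.388,.02,.02,.06),('lb',.5556,.011,.035,.02,.08),('v2',.559,-.063,.02,.02,.06),('flask',.448,.122,.045,.003,.115)]
p=snap('scene'); v,u=np.nonzero(p['z_map']>0); w=world(p,u,v); good=True
for l,x,y,r,c,d in C:
    k=w[(np.hypot(w[:,0]-x,w[:,1]-y)<r)&(w[:,2]>c)&(w[:,2]<d)]
    if not len(k): print(l,'none'); good=False; continue
    e=(np.percentile(k,3,axis=0)+np.percentile(k,97,axis=0))[:2]/2-[x,y]; good&=bool(np.all(abs(e)<.015))
    print(l,len(k),e.round(3),'top',np.percentile(k[:,2],99).round(3))
if good: print(manip.close_job())
E
```

```text
bottle 817 [-0.01  -0.006] top 0.105
sb 557 [-0.    -0.004] top 0.065
v3 155 [-0.003  0.001] top 0.054
lb 576 [-0.    -0.002] top 0.077
v2 116 [-0.002 -0.002] top 0.054
flask 803 [-0.009 -0.004] top 0.107
the job is handed in; nothing more can be done
None
```

I've handed the job in: the camera check showed the bottle, both beakers and both white vials upright in their pockets, the flask where it started, and about 27 s of the 112 s used. The judge's result was not returned.

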